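# Open the steel stock chest by its pop-out T-handle

### The arm

A 7-joint arm with a two-finger parallel gripper is mounted at the origin on the work surface. World frame = base frame: x ahead of the robot, y to its left, z up, the work surface at z = 0. Lengths are in mm, angles in rad, forces in N, time in s.
With the tool pointing down it reaches from about 400 to 900 mm from the base axis. Payload 5.6 kg.
Tool frame: the origin (TCP) lies midway between the tips of the shut fingers; the grasp point (between the pads) lies 19 mm behind it; z points along the fingers, y is the line along which they close (so a half turn about z gives the same grasp; the last joint's range is limited). The gripper opens to 92 mm and grips with 3 to 60 N. Pads are 20 mm wide; open, the fingers measure 128 mm over their backs; the gripper's body (75 mm by 189 mm) begins 69 mm behind the grasp point.
Start: joints at [-1.225, 0.468, -0.012, 1.603, 0.006, 1.071, -0.056], TCP at [246.442, 601.478, 214.592] pointing down, gripper open.
Joint ranges: [-2.53, 2.53], [-0.31, 2.02], [-1.57, 1.55], [0.28, 2.44], [-1.29, 4.43], [0.15, 1.84], [-2.92, 2.92]. Speed limits (rad/s): [2.57, 2.57, 3.14, 3.14, 3.14, 3.14, 3.14].

### API

Orientations are given as a unit quaternion [w, x, y, z].
In Python, from bench import env, viewer gives the robot as it stands. The module is installed in compiled form; this text tells all that it offers.
- The arm moves only by the tool apply_moves, never from a script. Its argument "steps" is one flat list of numbers, 6 for each row, row after row: the shift along the world's x, y, z in m, then the turn, a rotation vector about the world's x, y, z in degrees. In form: [dx, dy, dz, ax, ay, az, dx, dy, dz, ax, ay, az, ...]. A call has 1 to 10 rows; each row shifts and turns the commanded pose from where the row before left it; what a row does not reach is not made up. A row lasts 1/12 s, in which the tool goes at most 41.7 mm and 7.16 degrees, less where a joint would pass 70% of its speed; a pose out of reach is approached as far as the arm can. A call with a gripper value outside its range is refused whole. "jaw" is the finger opening in m, from 0 to 0.0919, set as the call begins (left out, the last holds). The fingers move at their own pace and stop on an object; the grip force is fixed at half the most. Time passes only in rows, so rows that do not move let the fingers close. It gives the time, the measured TCP pose, the force, the opening and the grip force at its end, in the units of the state.
- env.state(): the state, without advancing time (a new reading comes with each control period).
- viewer.get_image(name): name is "scene" or "side" or "wrist"; returns the picture (420x560x3 uint8, red, green, blue); there is no depth.
- viewer.camera_model(name): a dict with "fovy" (degrees; the focal length in pixels is half the picture's height over the tangent of half this angle, whatever the lens; pixels are square), "cx", "cy" (the principal point, pixels), "rvec" (rotation vector, rad) and "tvec" (3), from world to camera coordinates, as OpenCV has them. Camera axes: x right, y down, z forward; pixel columns grow to the right and rows downward; lengths in mm; the calibration is good to about 2 mm. A picture is of the moment at which its call begins: read the wrist's pose just before it. camera_model takes no time and is no camera call; for the wrist camera it gives the pose at the moment of the call.
- env.close_job(): hands the job in; it is judged then, once.
The state is a dict: "clock": time; "joint_positions": joint angles; "qd": joint speeds; "effort": joint torques, N m; "position": TCP position; "tool_rot": TCP orientation; "contact_force": force on the tool from outside, world axes, zero at the start; "torque": the same for the moment, N m; "opening": finger opening in mm; "gripper_force": force on a finger pad.
Only numpy, scipy, OpenCV 4.12 (cv2) and the standard library are available. Lean on these libraries where they do the work, as an engineer would, in place of code of your own. Each camera call takes 0.05 s, during which the arm holds its last target. There are 200 camera calls.

### The job

The dark steel stock chest on the shop table is shut by a T-handle lock sunk flush in its lid. Push in the round release button beside the handle until the T-handle springs out, turn the handle anticlockwise (seen from above) by feel until it comes up against its stop, straining neither the button nor the latch, then raise the lid by the handle to at least 35 degrees and let go, so that it stands open by itself. Leave the shop's wares round the chest undisturbed.

Things in the scene. Friction and masses are not known exactly. Their poses are not given: they have to be found in the camera images.
- chest: the chest, charcoal sheet steel, fixed to the table, 240 (its x) x 360 (its y) x 132 mm high to the lid's top. Origin: centre of its underside, on the table. Its x points from the front (lock side, towards the robot) to the hinged back; z up.
- t_bar (a point): centre of the T-handle's grip: a round dark steel bar, 13 mm dia, 62 mm long, along this frame's y, on a 14 mm stem along its z. At the start it lies sunk in the pan's slot, its top 1 mm below the pan's face, its axes parallel to the chest's. Sprung out, it stands 28 mm higher: underside 14 mm, centre 20.5 mm above the face. The frame turns with the handle.
- lock_pan (a point): on the T-handle's axis, on the face of the lock's cast pan let into the lid. The pan is 74 (x) x 92 (y) mm, reaching 22 mm to the front and 52 mm to the back of this point; its face is 2 mm above the lid's top, 134 mm above the table. Slot for the bar: 27 x 79 mm, 14.5 mm deep. The axis lies 198 mm in front of the hinge on the chest's middle line, 46 mm behind the lid's front edge.
- button_top (a point): centre of the top of the round steel release button, 18 mm dia, which stands 9.5 mm proud of the pan's face, 38 mm behind the T-handle's axis (towards the hinge). It moves with the button.
- button (a joint): button travel, 0 out to 0.008 m fully in; springs back. About 2 N at the start of its travel, about 5 N at 0.005 m where the catch lets go, 6 N at 0.008 m, then a hard stop.
- handle_pop (a joint): how far the T-handle stands out, 0 sunk (held by the catch) to 0.028 m fully out. It jumps out by its own spring (about 6 N) once the button is pushed in by 0.005 m or more, and is then locked out: the catch snaps back below it.
- handle_turn (a joint): turn of the T-handle, 0 at the start, growing anticlockwise seen from above; stays where it is left, takes about 0.16 N m. An adjustable keeper inside the chest sets its stop, which differs from chest to chest: anywhere from 0.76 to 1.44 rad. The latch is free only over the last 0.1 rad before the stop; short of that the lid lifts 1.5 mm at the lock and then pulls on the latch.
- cam: the small steel latch cam on the T-handle's lower end, below the lid and out of sight: a finger 32 x 8 x 6 mm. Origin on the handle's axis at the lid's underside. It touches only the keeper (lip above it, stop lug beside it). It should see no more than 15 N: that is about 0.33 N m on the handle held against its stop, or 15 N of pull on a handle not yet free.
- button_cap: the same release button as a solid; origin on its axis, 9.5 mm below its top.
- lid_hinge (a point): on the lid's hinge line (which runs along the chest's y at the back top edge), in the middle of its length, at the lid's underside, 118 mm above the table. The lid is 248 x 368 x 14 mm; its frame turns with it.
- lid (a joint): lid angle, 0 shut to 1.35 rad. Stiff torque hinges hold it wherever it is left; raising it at the handle takes about 4 to 7 N once unlatched.
- candle_a: bystander, leave alone: white jar candle with wooden lid, 76 dia x 95 high mm, loose beside the chest; origin: centre of its underside
- candle_b: bystander, leave alone: white jar candle with wooden lid, 76 dia x 95 high mm, loose beside the chest; origin: centre of its underside
- diffuser: bystander, leave alone: amber glass bottle, 60 dia x 120 high mm, loose beside the chest; origin: centre of its underside
- soap_box: bystander, leave alone: card soap box, 90 x 60 x 35 high mm, loose beside the chest; origin: centre of its underside
- mug: bystander, leave alone: white ceramic mug, 80 dia x 90 high mm, loose beside the chest; origin: centre of its underside
- wood_slice: bystander, leave alone: round wooden slice, 100 dia x 18 high mm, loose beside the chest; origin: centre of its underside
- bowl: bystander, leave alone: dark wooden bowl, 110 dia x 45 high mm, loose beside the chest; origin: centre of its underside

How it is judged:
By the outcome, as a careful person would: the job done as asked, in the order asked, and still so for the second after the job is handed in, with the robot touching nothing.
It also fails if it takes over 72 s, if anything falls off the work surface, if the arm or the gripper's body presses on something with over 40 N, if the wrist force passes 120 N, or if a joint passes its speed limit or range.

## Working session

There is one attempt and no reset: what is moved stays moved. The work goes in short steps, Python scripts to look and compute and a tool call to move; the robot and the scene stay as the last step left them, time stands still between calls to the robot, and variables do not carry over. Pictures are saved under pics/ and viewed, at most 10 in all, crops included, and the job is handed in when it is done.

Besides the shell and the picture viewer there is one more tool, called after "Call:" as a command line: name --argument value ..., lists and objects as JSON in quotes. apply_moves: Moves the arm, as the interface text tells. Its arguments: {"type":"object","properties":{"steps":{"type":"array"},"jaw":{"type":"number"}},"required":["steps"]}

```bash
mkdir -p pics; python3 - <<'E'
from bench import env, viewer
import cv2,numpy as np
a=[]
for n in ["scene","side","wrist"]:
    m=viewer.camera_model(n); im=viewer.get_image(n); cv2.imwrite(f"pics/{n}0.png",im[:,:,::-1]); print(n,m)
s=env.state(); print(s)
E
```

```text
scene {'fovy': 54.40422249849846, 'cx': 280.865053113049, 'cy': 209.62863381312187, 'rvec': array([ 1.3434119 ,  1.99368026, -1.07453792]), 'tvec': array([ 146.01869189, -197.21339848, 1338.88550036])}
side {'fovy': 56.928552932937286, 'cx': 273.5223686482568, 'cy': 209.5297678778265, 'rvec': array([ 2.03748708, -0.57408686,  0.32314655]), 'tvec': array([-443.50703716,  280.75839854,  621.67878981])}
wrist {'fovy': 61.89555795511661, 'cx': 282.6092514389226, 'cy': 202.51659312036804, 'rvec': array([-2.4203929 , -1.62511979, -0.21164793]), 'tvec': array([-648.85349575,  -28.5320546 ,  390.58369834])}
{'clock': 0.15, 'joint_positions': array([-1.22502131,  0.46818066, -0.01161894,  1.60333711,  0.00601215,
        1.07141795, -0.05630038]), 'qd': array([-4.11638378e-05, -1.78273011e-03, -5.71855161e-04, -2.73488969e-03,
       -8.11090119e-04,  3.50555654e-04, -1.70625441e-03]), 'effort': array([ 8.88001850e-04, -5.20948577e+01, -1.24584182e-02, -2.43976343e+01,
       -5.67349826e-02,  1.52926042e-02,  1.11893053e-04]), 'position': array([246.27989933, 601.08724614, 213.88647589]), 'tool_rot': array([-7.46801641e-05,  1.93187964e-01,  9.81161547e-01, -6.50095025e-04]), 'contact_force': array([ 0.07331085, -0.9784487 ,  1.04160799]), 'torque': array([-0.05309013,  0.00490409,  0.02524688]), 'gripper_force': 0.0, 'opening': 91.47927982853383}
```

View pics/scene0.png

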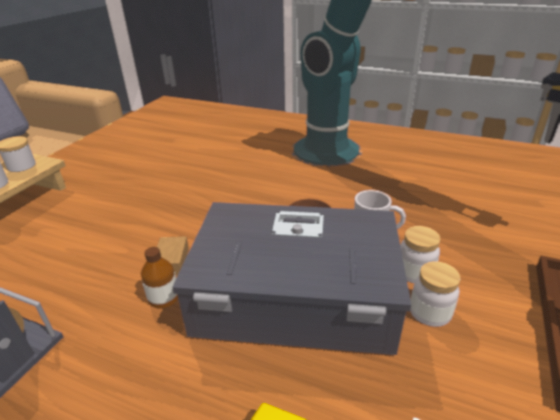

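View pics/side0.png

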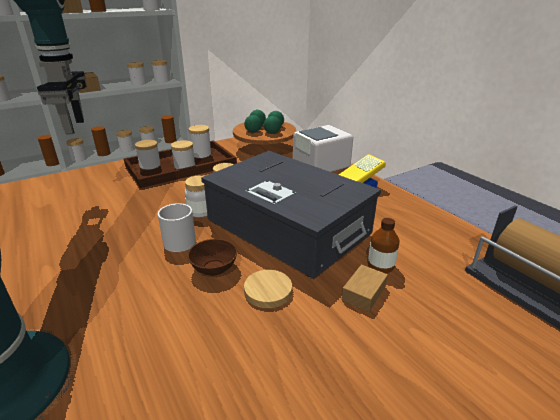

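The pan shows in the scene view near (298,224) and in the side view near (271,190). I'll segment it in both views and cast the pixels to z=134.

```bash
cat > h.py <<'E'
from bench import env, viewer
import cv2,numpy as np
from scipy.spatial.transform import Rotation as R
def KRT(m):
    f=210/np.tan(np.radians(m['fovy']/2))
    return np.array([[f,0,m['cx']],[0,f,m['cy']],[0,0,1]]),cv2.Rodrigues(np.array(m['rvec']))[0],np.array(m['tvec'])
def cast(m,px,z):
    K,Rm,t=KRT(m); px=np.atleast_2d(px).astype(float)
    d=(Rm.T@np.linalg.inv(K)@np.c_[px,np.ones(len(px))].T).T; c=-Rm.T@t
    return c+d*((z-c[2])/d[:,2])[:,None]
def proj(m,P):
    K,Rm,t=KRT(m); return cv2.projectPoints(np.atleast_2d(P).astype(float),Rm,t,K,None)[0][:,0]
E
python3 - <<'E'
from h import *
for n,(x0,y0,x1,y1) in dict(scene=(262,203,332,245),side=(240,172,302,208)).items():
    im=cv2.imread(f"pics/{n}0.png"); m=viewer.camera_model(n)
    g=im.min(2)[y0:y1,x0:x1]; mask=(g>110).astype(np.uint8)
    cs=max(cv2.findContours(mask,cv2.RETR_EXTERNAL,cv2.CHAIN_APPROX_NONE)[0],key=cv2.contourArea)[:,0]+[x0,y0]
    P=cast(m,cs,134)[:,:2].astype(np.float32)
    print(n,cs.min(0),cs.max(0),cv2.minAreaRect(P))
    cv2.imwrite(f"pics/{n}c.png",cv2.resize(im[y0-20:y1+20,x0-30:x1+30],None,fx=4,fy=4,interpolation=cv2.INTER_CUBIC))
# lid corner picks
    L={'scene':[(216,206),(401,210),(404,293),(186,287)],'side':[(203,180),(257,156),(376,191),(327,222)]}[n]
    print(cast(viewer.camera_model(n),L,132).round(1))
E
python3 -c "
import cv2,numpy as np
a=cv2.imread('pics/scenec.png');b=cv2.imread('pics/sidec.png')
w=max(a.shape[1],b.shape[1]);f=lambda i:cv2.copyMakeBorder(i,0,0,0,w-i.shape[1],0)
i=np.vstack([f(a),f(b)]);print(a.shape,b.shape);i=i[:600] if i.shape[0]<=600 else cv2.resize(i,(int(i.shape[1]*600/i.shape[0]),600));cv2.imwrite('pics/cc.png',i)"
```

```text
scene [271 210] [324 237] ((586.3534545898438, 125.57352447509766), (84.7246322631836, 98.21391296386719), 16.225326538085938)
[[589.4 -52.3 132. ]
 [470.6 299.5 132. ]
 [696.3 340.1 132. ]
 [808.2  20.6 132. ]]
side [245 181] [293 203] ((588.6387329101562, 124.37469482421875), (83.24561309814453, 94.2010498046875), 15.664183616638184)
[[475.8 264.9 132. ]
 [665.4 329.  132. ]
 [798.4  -4.6 132. ]
 [616.  -52.3 132. ]]
(328, 520, 3) (304, 488, 3)
```

View pics/cc.png

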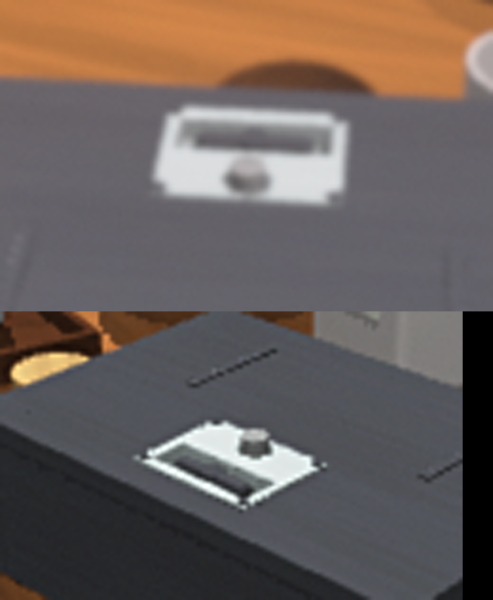

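Call:
apply_moves --steps '[0.0195, -0.03, 0.007, 0, 0, -3.25, 0.0195, -0.03, 0.007, 0, 0, -3.25, 0.0195, -0.03, 0.007, 0, 0, -3.25, 0.0195, -0.03, 0.007, 0, 0, -3.25, 0.0195, -0.03, 0.007, 0, 0, -3.25, 0.0195, -0.03, 0.007, 0, 0, -3.25, 0.0195, -0.03, 0.007, 0, 0, -3.25, 0.0195, -0.03, 0.007, 0, 0, -3.25]'

```text
clock: 0.82
position: [403.0, 359.7, 270.8]
tool_rot: [-0.0, 0.41, 0.912, -0.0]
contact_force: [0.3, -0.3, -0.0]
opening: 91.9
gripper_force: 0.0
```

Call:
apply_moves --steps '[0.0195, -0.03, 0.007, 0, 0, -3.25, 0.0195, -0.03, 0.007, 0, 0, -3.25, 0.0195, -0.03, 0.007, 0, 0, -3.25, 0.0195, -0.03, 0.007, 0, 0, -3.25, 0.0195, -0.03, 0.007, 0, 0, -3.25, 0.0195, -0.03, 0.007, 0, 0, -3.25, 0.0195, -0.03, 0.007, 0, 0, -3.25, 0.0195, -0.03, 0.007, 0, 0, -3.25, 0, 0, 0, 0, 0, 0, 0, 0, 0, 0, 0, 0]'

```text
clock: 1.65
position: [559.3, 119.1, 326.7]
tool_rot: [0.0, 0.606, 0.796, -0.0]
contact_force: [-1.0, -0.1, -0.7]
opening: 91.9
gripper_force: 0.0
```

```bash
python3 - <<'E'
from h import *
s=env.state(); m=viewer.camera_model("wrist"); im=viewer.get_image("wrist"); cv2.imwrite("pics/w1.png",im[:,:,::-1])
K,Rm,t=KRT(m); q=s['tool_rot']; T=R.from_quat(np.r_[q[1:],q[0]]).as_matrix()
print(s['clock'],s['position'],T.round(3),s['joint_positions'],s['contact_force'],s['torque'])
print("cam in tool",T.T@(-Rm.T@t-s['position']), m)
print(proj(m,[[573,121,134],[610,131,144]]))
E
```

```text
1.65 [559.26402762 119.13022308 326.71569574] [[-0.267  0.964  0.001]
 [ 0.964  0.267 -0.001]
 [-0.001  0.    -1.   ]] [-0.60947042  0.24127188  0.41482448  1.68593118 -0.10149365  1.23534995
  0.09805008] [-0.9898843  -0.06764933 -0.65931579] [-0.01034689  0.04255004  0.01903687]
cam in tool [  73.34684174   -1.02911988 -169.53911376] {'fovy': 61.89555795511661, 'cx': 282.6092514389226, 'cy': 202.51659312036804, 'rvec': array([-2.85440368, -0.38813138, -0.05163028]), 'tvec': array([-569.8088816 ,  -91.3453299 ,  489.15090248])}
[[296.5707178  182.22891435]
 [334.25593108 184.44537538]]
```

View pics/w1.png

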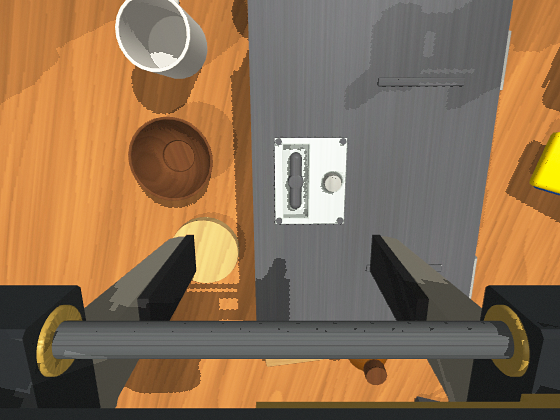

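The wrist view shows the pan at about (311,181), with the bar near (295,181) and the button near (333,183), close to the predicted pixels. Next I'll refine the pan rectangle.

```bash
python3 - <<'E'
from h import *
m=viewer.camera_model("wrist"); im=cv2.imread("pics/w1.png")
x0,y0=262,125
mask=(im.min(2)[y0:240,x0:362]>150).astype(np.uint8)
c=max(cv2.findContours(mask,cv2.RETR_EXTERNAL,cv2.CHAIN_APPROX_NONE)[0],key=cv2.contourArea)[:,0]+[x0,y0]
print(c.min(0),c.max(0))
r=cv2.minAreaRect(cast(m,c,134)[:,:2].astype(np.float32)); print(r)
# side-line fit for yaw: left edge, right edge of pan
for lo in (c[:,0].min(),c[:,0].max()):
    e=c[(abs(c[:,0]-lo)<=3)&(c[:,1]>148)&(c[:,1]<214)]
    P=cast(m,e,134)[:,:2].astype(np.float32); vx,vy,_,_=cv2.fitLine(P,cv2.DIST_L2,0,.01,.01).ravel(); print("yaw",np.degrees(np.arctan2(vy,vx))%180-90,P.mean(0))
print("axis/bar,button",cast(m,[(295,181)],130)[0],cast(m,[(333.5,182)],143.5)[0])
sc=viewer.camera_model("side")
E
```

```text
[274 138] [346 223]
((584.9568481445312, 127.50606536865234), (74.35237121582031, 91.38040924072266), 15.94898509979248)
yaw 15.374542 [549.6047   118.223175]
yaw 15.801468 [620.06964 138.03778]
axis/bar,button [570.14431428 123.44930461 130.        ] [607.23378657 135.64521693 143.5       ]
```

Call:
apply_moves --steps '[0.012, 0.0037, -0.038, 0, 0, 0, 0.012, 0.0037, -0.038, 0, 0, 0, 0.012, 0.0037, -0.038, 0, 0, 0, 0.0117, 0.0037, -0.038, 0, 0, 0.2, 0, 0, 0, 0, 0, 0, 0, 0, 0, 0, 0, 0, 0, 0, 0, 0, 0, 0, 0, 0, 0, 0, 0, 0, 0, 0, 0, 0, 0, 0, 0, 0, 0, 0, 0, 0]' --jaw 0

```text
clock: 2.53
position: [606.8, 136.6, 177.0]
tool_rot: [0.001, 0.602, 0.798, 0.002]
contact_force: [-0.4, -0.2, 0.1]
opening: 27.3
gripper_force: 0.0
```

Call:
apply_moves --steps '[0, 0, -0.01, 0, 0, 0, 0, 0, -0.01, 0, 0, 0, 0, 0, -0.006, 0, 0, 0, 0, 0, 0, 0, 0, 0, 0, 0, 0, 0, 0, 0, 0, 0, 0, 0, 0, 0]'

```text
clock: 3.03
position: [606.2, 136.2, 148.4]
tool_rot: [0.0, 0.602, 0.798, -0.0]
contact_force: [-0.1, -0.8, 0.6]
opening: 0.2
gripper_force: 0.0
```

```bash
python3 - <<'E'
from h import *
s=env.state(); print(s['clock'],s['position'],s['contact_force'],s['torque'],s['opening'],s['tool_rot'])
a=viewer.get_image("scene")[:,:,::-1][160:270,230:370];b=viewer.get_image("side")[:,:,::-1][110:220,200:340]
cv2.imwrite("pics/p1.png",cv2.resize(np.hstack([a,b]),(800,314),interpolation=cv2.INTER_CUBIC))
E
```

```text
3.0333 [606.22486797 136.16999136 148.41609713] [-0.14913727 -0.83874455  0.61837048] [-0.05746524 -0.00647339 -0.00868295] 0.1787109648739533 [ 2.49837083e-05  6.02436633e-01  7.98166701e-01 -1.40749746e-04]
```

View pics/p1.png

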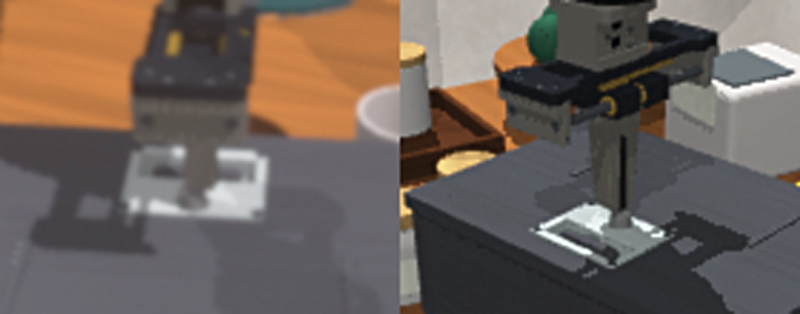

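The fingertips sit just above the button (about (195,195) in the left half of the picture). I'll shift y by −2 mm and press in small steps.

Call:
apply_moves --steps '[0.0005, -0.002, -0.002, 0, 0, 0, 0, 0, -0.002, 0, 0, 0, 0, 0, 0, 0, 0, 0, 0, 0, 0, 0, 0, 0]'

```text
clock: 3.47
position: [606.5, 134.2, 144.4]
tool_rot: [-0.0, 0.602, 0.798, -0.0]
contact_force: [-0.7, 0.1, 0.3]
opening: 0.9
gripper_force: 0.0
```

Call:
apply_moves --steps '[0, 0, -0.001, 0, 0, 0, 0, 0, -0.001, 0, 0, 0, 0, 0, 0, 0, 0, 0, 0, 0, 0, 0, 0, 0]'

```text
clock: 3.8
position: [606.7, 134.2, 143.1]
tool_rot: [0.0, 0.602, 0.798, 0.0]
contact_force: [-1.6, -0.2, 5.7]
opening: 0.5
gripper_force: 2.3
```

Call:
apply_moves --steps '[0, 0, -0.001, 0, 0, 0, 0, 0, -0.001, 0, 0, 0, 0, 0, 0, 0, 0, 0, 0, 0, 0, 0, 0, 0]'

```text
clock: 4.13
position: [606.7, 134.3, 141.2]
tool_rot: [0.0, 0.602, 0.798, 0.0]
contact_force: [-1.6, 0.1, 5.6]
opening: 0.8
gripper_force: 2.8
```

Call:
apply_moves --steps '[0, 0, -0.001, 0, 0, 0, 0, 0, 0, 0, 0, 0, 0, 0, 0, 0, 0, 0]'

```text
clock: 4.38
position: [606.8, 134.3, 140.3]
tool_rot: [0.0, 0.602, 0.798, 0.0]
contact_force: [-2.1, -0.6, 6.3]
opening: 0.4
gripper_force: 3.0
```

```bash
python3 - <<'E'
from h import *
s=env.state(); print(s['clock'],s['position'],s['contact_force'],s['torque'],s['opening'])
a=viewer.get_image("scene")[:,:,::-1][160:270,230:370];b=viewer.get_image("side")[:,:,::-1][110:220,200:340]
cv2.imwrite("pics/p2.png",cv2.resize(np.hstack([a,b]),(800,314),interpolation=cv2.INTER_CUBIC))
for i in range(4): s=env.state(); print(s['contact_force'][2]); viewer.get_image("side")
E
```

```text
4.3833 [606.75077616 134.28618296 140.25605566] [-2.06250354 -0.61137116  6.3430429 ] [-0.16146404  0.51753727 -0.03300212] 0.3623112550387642
4.634780945398159
6.520281299355319
6.716407291032207
5.334380498656346
```

View pics/p2.png

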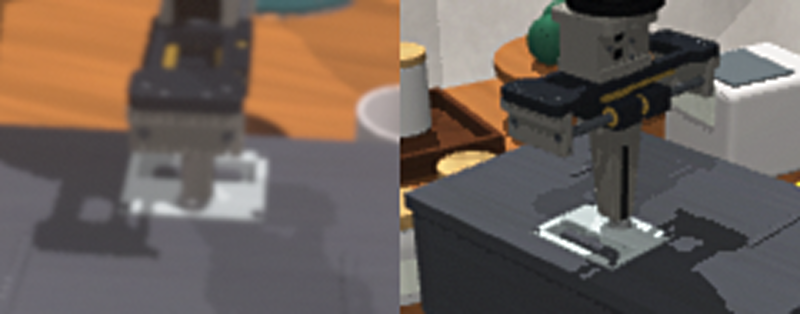

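Handle still sunk at about 3.2 mm of travel; continuing the press.

Call:
apply_moves --steps '[0, 0, -0.001, 0, 0, 0, 0, 0, 0, 0, 0, 0, 0, 0, 0, 0, 0, 0]'

```text
clock: 4.93
position: [606.7, 134.3, 139.2]
tool_rot: [0.0, 0.602, 0.798, 0.0]
contact_force: [-2.3, 0.8, 5.9]
opening: 0.4
gripper_force: 2.8
```

Call:
apply_moves --steps '[0, 0, -0.0007, 0, 0, 0, 0, 0, 0, 0, 0, 0, 0, 0, 0, 0, 0, 0]'

```text
clock: 5.18
position: [606.8, 134.3, 138.2]
tool_rot: [0.0, 0.602, 0.798, 0.0]
contact_force: [-0.7, -0.4, 3.9]
opening: 0.0
gripper_force: 2.2
```

```bash
python3 - <<'E'
from h import *
f=[]
o=cv2.imread("pics/side0.png")
for i in range(5): s=env.state(); f.append(s['contact_force']); im=viewer.get_image("side")[:,:,::-1]
print(np.mean(f,0),s['position'],s['clock'])
p=cv2.imread("pics/p2.png")[:,400:]
n=cv2.resize(im[110:220,200:340],(400,314),interpolation=cv2.INTER_CUBIC)
d=np.abs(n.astype(int)-p).max(2); print((d>60).sum(), np.argwhere(d>60).mean(0) if (d>60).any() else 0)
E
```

```text
[-1.22680445 -1.03022262  4.46263162] [606.77243109 134.29288807 138.02224963] 5.3833
1810 [166.79779006 202.07734807]
```

Call:
apply_moves --steps '[0, 0, 0.01, 0, 0, 0, 0, 0, 0.03, 0, 0, 0, 0, 0, 0.03, 0, 0, 0, -0.018, -0.0055, 0, 0, 0, 0, -0.018, -0.0055, 0, 0, 0, 0, 0, 0, 0, 0, 0, 0, 0, 0, 0, 0, 0, 0, 0, 0, 0, 0, 0, 0, 0, 0, 0, 0, 0, 0]' --jaw 0.045

```text
clock: 6.18
position: [571.3, 123.6, 207.7]
tool_rot: [0.0, 0.602, 0.798, 0.0]
contact_force: [0.4, -0.2, -0.1]
opening: 45.1
gripper_force: 0.0
```

```bash
python3 - <<'E'
from h import *
s=env.state();m=viewer.camera_model("wrist");w=viewer.get_image("wrist")[:,:,::-1]
print(s['position'],s['clock'],s['joint_positions'])
a=viewer.get_image("scene")[:,:,::-1][160:270,230:370];b=viewer.get_image("side")[:,:,::-1][110:220,200:340]
cv2.imwrite("pics/p3.png",np.vstack([cv2.resize(np.hstack([a,b]),(560,220),interpolation=cv2.INTER_CUBIC),w[40:]]))
print(proj(m,[[570.5,123.4,154.5]]), proj(m,[[570.5+31*-.27,123.4+31*.963,154.5],[570.5-31*-.27,123.4-31*.963,154.5]]))
E
```

```text
[571.28366482 123.60727782 207.71278507] 6.1833 [-0.58110732  0.37343974  0.39479412  1.79702343 -0.16682459  1.00362931
  0.1572257 ]
[[282.89884991 222.03170137]] [[283.15762749 176.35503556]
 [282.6572654  264.67362876]]
```

View pics/p3.png

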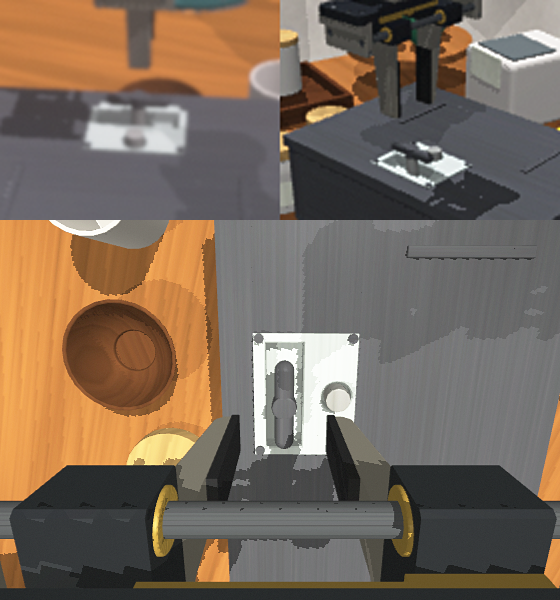

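The handle has sprung out; the bar runs from about (284,180) to (284,269) in the wrist picture. I'll check the pan and axis again from this closer view.

```bash
python3 - <<'E'
from h import *
m=viewer.camera_model("wrist"); im=viewer.get_image("wrist")[:,:,::-1]
x0,y0=245,145
mask=(im.min(2)[y0:280,x0:370]>150).astype(np.uint8)
c=max(cv2.findContours(mask,cv2.RETR_EXTERNAL,cv2.CHAIN_APPROX_NONE)[0],key=cv2.contourArea)[:,0]+[x0,y0]
print(c.min(0),c.max(0),cv2.minAreaRect(cast(m,c,134)[:,:2].astype(np.float32)))
g=im.max(2)
print("col284",[(r,int(g[r,284])) for r in range(168,282,2)])
print("row200",[(q,int(g[200,q])) for q in range(266,304)])
E
```

```text
[253 153] [359 274] ((586.11669921875, 125.27310943603516), (74.28407287597656, 92.01229858398438), 15.741820335388184)
col284 [(168, 255), (170, 254), (172, 253), (174, 253), (176, 253), (178, 255), (180, 135), (182, 99), (184, 106), (186, 111), (188, 119), (190, 115), (192, 104), (194, 103), (196, 104), (198, 103), (200, 103), (202, 105), (204, 104), (206, 104), (208, 103), (210, 122), (212, 121), (214, 121), (216, 121), (218, 122), (220, 124), (222, 121), (224, 121), (226, 122), (228, 122), (230, 120), (232, 122), (234, 120), (236, 120), (238, 119), (240, 120), (242, 121), (244, 121), (246, 121), (248, 119), (250, 120), (252, 121), (254, 119), (256, 119), (258, 119), (260, 120), (262, 120), (264, 120), (266, 70), (268, 62), (270, 182), (272, 182), (274, 96), (276, 73), (278, 73), (280, 71)]
row200 [(266, 134), (267, 134), (268, 141), (269, 140), (270, 139), (271, 142), (272, 142), (273, 141), (274, 144), (275, 76), (276, 82), (277, 99), (278, 88), (279, 89), (280, 96), (281, 100), (282, 103), (283, 103), (284, 103), (285, 108), (286, 107), (287, 108), (288, 108), (289, 109), (290, 105), (291, 101), (292, 95), (293, 85), (294, 113), (295, 249), (296, 249), (297, 254), (298, 158), (299, 139), (300, 145), (301, 140), (302, 122), (303, 157)]
```

Call:
apply_moves --steps '[0.0005, -0.002, -0.03, 0, 0, 0, 0, 0, -0.02, 0, 0, 0, 0, 0, -0.0115, 0, 0, 0, 0, 0, 0, 0, 0, 0, 0, 0, 0, 0, 0, 0]'

```text
clock: 6.8
position: [571.2, 121.2, 146.2]
tool_rot: [-0.0, 0.602, 0.798, -0.0]
contact_force: [-0.7, 0.2, 0.5]
opening: 44.9
gripper_force: 0.0
```

Call:
apply_moves --steps '[0, 0, 0, 0, 0, 0, 0, 0, 0, 0, 0, 0, 0, 0, 0, 0, 0, 0, 0, 0, 0, 0, 0, 0, 0, 0, 0, 0, 0, 0, 0, 0, 0, 0, 0, 0]' --jaw 0

```text
clock: 7.3
position: [572.6, 121.7, 147.1]
tool_rot: [0.001, 0.602, 0.798, 0.001]
contact_force: [4.0, 1.1, -0.4]
opening: 11.8
gripper_force: 30.0
```

```bash
cat > st.py <<'E'
from h import *
def st(n=6):
    f=[]
    for i in range(n): s=env.state(); f.append(np.r_[s['contact_force'],s['torque']]); viewer.get_image("side")
    f=np.mean(f,0); q=s['tool_rot']; y=R.from_quat(np.r_[q[1:],q[0]]).as_matrix()
    print(round(s['clock'],2),s['position'].round(1),"F",f[:3].round(2),"M",f[3:].round(3),"yaw",np.degrees(np.arctan2(y[1,1],y[0,1])).round(2),"grip",s['opening'].round(1),s['gripper_force'].round(1),"j",s['joint_positions'].round(2))
E
python3 -c "from st import *; st()"
```

```text
Traceback (most recent call last):
  File "st.py", line 6, in st
    print(round(s['clock'],2),s['position'].round(1),"F",f[:3].round(2),"M",f[3:].round(3),"yaw",np.degrees(np.arctan2(y[1,1],y[0,1])).round(2),"grip",s['opening'].round(1),s['gripper_force'].round(1),"j",s['joint_positions'].round(2))
                                                                                                                                                       ^^^^^^^^^^^^^^^^^^
AttributeError: 'float' object has no attribute 'round'
```

Call:
apply_moves --steps '[0.0014, 0.0004, 0, 0, 0, 0, 0, 0, 0, 0, 0, 0, 0, 0, 0, 0, 0, 0]'

```text
clock: 7.85
position: [572.7, 121.7, 146.7]
tool_rot: [0.0, 0.602, 0.798, 0.0]
contact_force: [2.4, 0.1, 4.7]
opening: 12.1
gripper_force: 30.0
```

```bash
sed -i "s/s\['opening'\].round(1),s\['gripper_force'\].round(1)/round(s['opening'],1),round(s['gripper_force'],1)/" st.py; python3 -c "from st import *; st()"
```

```text
8.1 [572.7 121.7 146.5] F [2.13 0.8  4.15] M [ 0.144 -0.389 -0.025] yaw 15.92 grip 11.9 30.0 j [-0.56  0.45  0.37  1.85 -0.21  0.88  0.19]
```

Call:
apply_moves --steps '[0, 0, 0, 0, 0, 1, 0, 0, 0, 0, 0, 1, 0, 0, 0, 0, 0, 0, 0, 0, 0, 0, 0, 0]'

```text
clock: 8.48
position: [572.6, 121.7, 146.4]
tool_rot: [0.0, 0.588, 0.809, 0.0]
contact_force: [2.5, 0.4, 4.1]
opening: 11.8
gripper_force: 30.0
```

```bash
python3 -c "from st import *; st()"
```

```text
8.73 [572.6 121.7 146.4] F [2.45 1.52 4.  ] M [ 0.205 -0.463 -0.109] yaw 17.92 grip 12.3 30.0 j [-0.55  0.45  0.37  1.84 -0.2   0.88  0.22]
```

Call:
apply_moves --steps '[0, 0, 0, 0, 0, 2, 0, 0, 0, 0, 0, 2, 0, 0, 0, 0, 0, 0, 0, 0, 0, 0, 0, 0]'

```text
clock: 9.12
position: [572.5, 121.7, 146.3]
tool_rot: [-0.0, 0.56, 0.828, -0.0]
contact_force: [2.6, 1.4, 3.5]
opening: 12.0
gripper_force: 30.0
```

```bash
python3 -c "from st import *; st()"
```

```text
9.37 [572.5 121.7 146.4] F [2.14 1.47 4.13] M [ 0.222 -0.462 -0.093] yaw 21.9 grip 12.0 30.0 j [-0.54  0.45  0.35  1.84 -0.19  0.88  0.29]
```

Call:
apply_moves --steps '[0, 0, 0, 0, 0, 3, 0, 0, 0, 0, 0, 3, 0, 0, 0, 0, 0, 3, 0, 0, 0, 0, 0, 3, 0, 0, 0, 0, 0, 0, 0, 0, 0, 0, 0, 0]'

```text
clock: 9.92
position: [572.4, 121.6, 146.3]
tool_rot: [-0.0, 0.471, 0.882, -0.0]
contact_force: [1.7, 0.8, 4.4]
opening: 12.1
gripper_force: 30.0
```

```bash
python3 -c "
from st import *; st()
im=viewer.get_image('side')[:,:,::-1][110:220,200:340]; w=viewer.get_image('wrist')[:,:,::-1]
cv2.imwrite('pics/p4.png',np.hstack([cv2.resize(im,(280,220)),w[100:320]][:2]) if 0 else np.hstack([cv2.resize(im,(534,420)),w[:,150:400]]))"
```

```text
10.17 [572.4 121.6 146.3] F [1.51 1.02 4.02] M [ 0.156 -0.276 -0.103] yaw 33.88 grip 11.9 30.0 j [-0.5   0.44  0.3   1.84 -0.17  0.88  0.47]
```

View pics/p4.png

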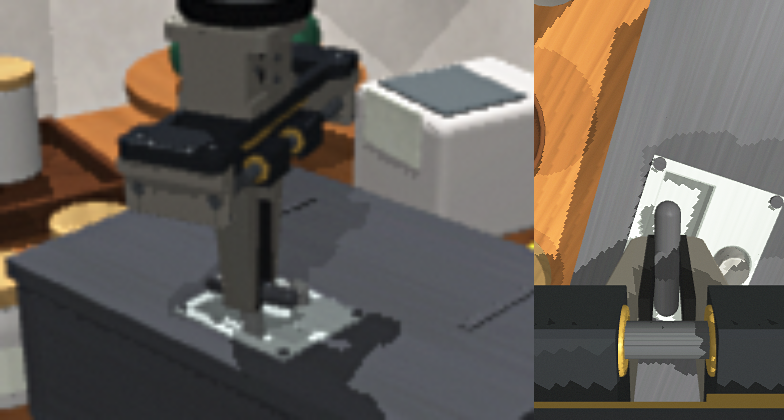

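The bar follows the gripper: it is vertical in the wrist view while the pan has turned. I'll go on to 41°, which is short of the earliest possible stop.

Call:
apply_moves --steps '[0, 0, 0, 0, 0, 2.9, 0, 0, 0, 0, 0, 2.9, 0, 0, 0, 0, 0, 2.9, 0, 0, 0, 0, 0, 2.9, 0, 0, 0, 0, 0, 2.9, 0, 0, 0, 0, 0, 2.9, 0, 0, 0, 0, 0, 2.9, 0, 0, 0, 0, 0, 2.7, 0, 0, 0, 0, 0, 0, 0, 0, 0, 0, 0, 0]'

```text
clock: 11.15
position: [572.2, 121.4, 146.2]
tool_rot: [-0.0, 0.285, 0.958, -0.0]
contact_force: [-0.5, 0.1, 3.8]
opening: 11.9
gripper_force: 30.0
```

```bash
python3 -c "from st import *; st(3)"
```

```text
11.25 [572.2 121.4 146.2] F [-0.09 -0.19  4.33] M [-0.055 -0.024 -0.092] yaw 56.85 grip 11.9 30.0 j [-0.43  0.44  0.21  1.84 -0.12  0.88  0.83]
```

Call:
apply_moves --steps '[0, 0, 0, 0, 0, 1, 0, 0, 0, 0, 0, 0]'

```text
clock: 11.47
position: [572.2, 121.4, 146.2]
tool_rot: [-0.0, 0.276, 0.961, -0.0]
contact_force: [-1.1, -0.7, 4.1]
opening: 12.5
gripper_force: 30.0
```

```bash
python3 -c "from st import *; st(3)"
```

```text
11.57 [572.2 121.4 146.2] F [-0.84 -0.58  3.97] M [-0.212  0.137 -0.143] yaw 57.9 grip 12.2 30.0 j [-0.43  0.44  0.21  1.84 -0.11  0.88  0.84]
```

Call:
apply_moves --steps '[0, 0, 0, 0, 0, 1, 0, 0, 0, 0, 0, 0]'

```text
clock: 11.78
position: [572.2, 121.4, 146.2]
tool_rot: [-0.0, 0.267, 0.964, -0.0]
contact_force: [-0.8, -1.0, 3.0]
opening: 12.0
gripper_force: 30.0
```

```bash
python3 -c "from st import *; st(3)"
```

```text
11.88 [572.2 121.4 146.2] F [-1.07 -1.22  3.79] M [-0.353  0.311 -0.152] yaw 58.92 grip 12.0 30.0 j [-0.42  0.44  0.2   1.84 -0.11  0.88  0.86]
```

Call:
apply_moves --steps '[0, 0, 0, 0, 0, 1, 0, 0, 0, 0, 0, 0]'

```text
clock: 12.1
position: [572.2, 121.4, 146.2]
tool_rot: [-0.0, 0.259, 0.966, -0.0]
contact_force: [-1.2, -1.5, 4.0]
opening: 12.0
gripper_force: 30.0
```

```bash
python3 -c "from st import *; st(4)"
```

```text
12.25 [572.3 121.4 146.2] F [-1.73 -1.62  3.54] M [-0.492  0.463 -0.103] yaw 59.91 grip 12.1 30.0 j [-0.42  0.44  0.2   1.84 -0.11  0.88  0.87]
```

```bash
python3 -c "
from st import *; st(4); st(4)
im=viewer.get_image('scene')[:,:,::-1][150:270,220:380]; w=viewer.get_image('wrist')[:,:,::-1]
cv2.imwrite('pics/p5.png',np.hstack([cv2.resize(im,(520,390)),w[30:,150:430]]))"
```

```text
12.45 [572.3 121.5 146.3] F [-2.06 -2.17  3.53] M [-0.59   0.544 -0.078] yaw 59.91 grip 12.3 30.0 j [-0.42  0.44  0.2   1.84 -0.11  0.88  0.87]
12.65 [572.3 121.4 146.3] F [-2.34 -2.59  3.59] M [-0.647  0.626 -0.119] yaw 59.91 grip 11.9 30.0 j [-0.42  0.44  0.2   1.84 -0.11  0.88  0.87]
```

View pics/p5.png

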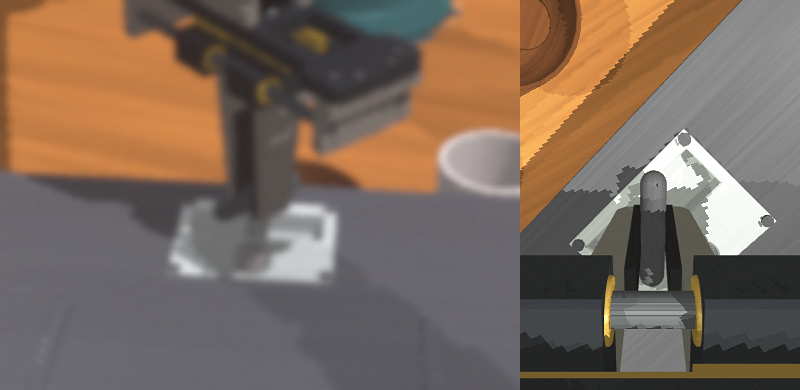

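No stop yet: with the pose held, the side force creeps up over time, which is the arm's integral action working against a small offset. I'll take out that offset and continue in small turns.

Call:
apply_moves --steps '[-0.0006, -0.0006, 0, 0, 0, 1, 0, 0, 0, 0, 0, 1, 0, 0, 0, 0, 0, 0]'

```text
clock: 13.05
position: [572.2, 121.4, 146.6]
tool_rot: [0.0, 0.242, 0.97, 0.0]
contact_force: [-0.9, -1.1, 2.9]
opening: 11.8
gripper_force: 30.0
```

```bash
python3 -c "from st import *; st(3)"
```

```text
13.15 [572.2 121.4 146.6] F [-0.93 -1.11  3.44] M [-0.362  0.408 -0.13 ] yaw 61.94 grip 12.1 30.0 j [-0.41  0.44  0.19  1.84 -0.1   0.88  0.91]
```

Call:
apply_moves --steps '[-0.0002, -0.0002, 0, 0, 0, 1, 0, 0, 0, 0, 0, 1, 0, 0, 0, 0, 0, 0]'

```text
clock: 13.45
position: [572.1, 121.3, 146.6]
tool_rot: [0.0, 0.225, 0.974, 0.0]
contact_force: [-0.5, 0.1, 4.1]
opening: 12.0
gripper_force: 30.0
```

```bash
python3 -c "from st import *; st(3)"
```

```text
13.55 [572.1 121.3 146.6] F [-0.75  0.19  3.87] M [-0.064  0.086 -0.111] yaw 63.94 grip 11.6 30.0 j [-0.41  0.44  0.18  1.84 -0.1   0.88  0.94]
```

Call:
apply_moves --steps '[0, 0, 0, 0, 0, 1, 0, 0, 0, 0, 0, 1, 0, 0, 0, 0, 0, 0]'

```text
clock: 13.85
position: [572.1, 121.3, 146.6]
tool_rot: [0.0, 0.208, 0.978, 0.0]
contact_force: [0.3, 0.8, 3.2]
opening: 11.7
gripper_force: 30.0
```

```bash
python3 -c "from st import *; st(3)"
```

```text
13.95 [572.1 121.2 146.6] F [0.61 0.81 3.7 ] M [ 0.166 -0.092 -0.111] yaw 65.94 grip 12.2 30.0 j [-0.4   0.44  0.17  1.84 -0.1   0.88  0.97]
```

Call:
apply_moves --steps '[0.0001, 0.0001, 0, 0, 0, 1, 0, 0, 0, 0, 0, 1, 0, 0, 0, 0, 0, 0]'

```text
clock: 14.25
position: [572.1, 121.2, 146.5]
tool_rot: [0.0, 0.191, 0.982, 0.0]
contact_force: [0.7, 0.7, 4.3]
opening: 12.1
gripper_force: 30.0
```

```bash
python3 -c "from st import *; st(3)"
```

```text
14.35 [572.1 121.2 146.5] F [0.91 1.13 4.  ] M [ 0.255 -0.237 -0.127] yaw 67.93 grip 12.1 30.0 j [-0.4   0.44  0.17  1.84 -0.09  0.88  1.  ]
```

Call:
apply_moves --steps '[0.0001, 0.0001, 0, 0, 0, 1, 0, 0, 0, 0, 0, 1, 0, 0, 0, 0, 0, 0]'

```text
clock: 14.65
position: [572.0, 121.1, 146.4]
tool_rot: [0.0, 0.174, 0.985, 0.0]
contact_force: [1.3, 1.4, 5.1]
opening: 11.9
gripper_force: 30.0
```

```bash
python3 -c "from st import *; st(3)"
```

```text
14.75 [572.  121.1 146.4] F [0.78 1.83 4.24] M [ 0.285 -0.28  -0.113] yaw 69.93 grip 11.6 30.0 j [-0.39  0.44  0.16  1.84 -0.09  0.88  1.03]
```

Call:
apply_moves --steps '[0.0001, 0.0002, 0, 0, 0, 1, 0, 0, 0, 0, 0, 1, 0, 0, 0, 0, 0, 0]'

```text
clock: 15.05
position: [572.0, 121.1, 146.3]
tool_rot: [-0.0, 0.157, 0.988, -0.0]
contact_force: [1.5, 0.6, 4.0]
opening: 11.7
gripper_force: 30.0
```

```bash
python3 -c "from st import *; st(3)"
```

```text
15.15 [572.  121.1 146.4] F [1.15 1.24 4.1 ] M [ 0.184 -0.264 -0.112] yaw 71.92 grip 12.3 30.0 j [-0.38  0.44  0.15  1.83 -0.08  0.88  1.06]
```

Call:
apply_moves --steps '[0.0001, 0.0001, 0, 0, 0, 1, 0, 0, 0, 0, 0, 1, 0, 0, 0, 0, 0, 0]'

```text
clock: 15.45
position: [572.0, 121.1, 146.3]
tool_rot: [-0.0, 0.139, 0.99, -0.0]
contact_force: [-0.2, -0.0, 4.1]
opening: 11.8
gripper_force: 30.0
```

```bash
python3 -c "from st import *; st(3)"
```

```text
15.55 [572.  121.1 146.3] F [0.34 0.32 4.27] M [-0.022 -0.186 -0.125] yaw 73.92 grip 11.9 30.0 j [-0.38  0.44  0.14  1.83 -0.08  0.88  1.09]
```

Call:
apply_moves --steps '[0, 0, 0, 0, 0, 1, 0, 0, 0, 0, 0, 1, 0, 0, 0, 0, 0, 0]'

```text
clock: 15.85
position: [572.0, 121.1, 146.3]
tool_rot: [-0.0, 0.122, 0.993, -0.0]
contact_force: [0.8, -0.2, 3.8]
opening: 12.1
gripper_force: 30.0
```

```bash
python3 -c "from st import *; st(3)"
```

```text
15.95 [572.  121.1 146.3] F [ 0.36 -0.66  4.  ] M [-0.175 -0.113 -0.101] yaw 75.92 grip 11.9 30.0 j [-0.37  0.44  0.14  1.83 -0.07  0.88  1.12]
```

Call:
apply_moves --steps '[0, -0.0001, 0, 0, 0, 1, 0, 0, 0, 0, 0, 1, 0, 0, 0, 0, 0, 0]'

```text
clock: 16.25
position: [572.0, 121.1, 146.3]
tool_rot: [-0.0, 0.105, 0.995, -0.0]
contact_force: [-0.4, -0.7, 3.6]
opening: 12.0
gripper_force: 30.0
```

```bash
python3 -c "from st import *; st(3)"
```

```text
16.35 [572.  121.1 146.3] F [ 0.04 -0.85  3.79] M [-0.264 -0.047 -0.114] yaw 77.92 grip 12.2 30.0 j [-0.37  0.44  0.13  1.83 -0.07  0.88  1.15]
```

Call:
apply_moves --steps '[0, -0.0001, 0, 0, 0, 1, 0, 0, 0, 0, 0, 1, 0, 0, 0, 0, 0, 0]'

```text
clock: 16.65
position: [572.0, 121.1, 146.3]
tool_rot: [-0.0, 0.087, 0.996, -0.0]
contact_force: [-0.3, -1.2, 3.7]
opening: 12.2
gripper_force: 30.0
```

```bash
python3 -c "from st import *; st(3)"
```

```text
16.75 [572.1 121.1 146.4] F [-0.2  -1.5   3.53] M [-0.296 -0.012 -0.123] yaw 79.92 grip 11.8 30.0 j [-0.36  0.44  0.12  1.83 -0.07  0.88  1.19]
```

Call:
apply_moves --steps '[0, -0.0001, 0, 0, 0, 1, 0, 0, 0, 0, 0, 1, 0, 0, 0, 0, 0, 0]'

```text
clock: 17.05
position: [572.0, 121.1, 146.3]
tool_rot: [-0.0, 0.07, 0.998, -0.0]
contact_force: [-0.3, -0.4, 3.2]
opening: 12.3
gripper_force: 30.0
```

```bash
python3 -c "from st import *; st(3)"
```

```text
17.15 [572.1 121.1 146.3] F [-0.47 -0.74  3.06] M [-0.255  0.012 -0.113] yaw 81.93 grip 11.9 30.0 j [-0.35  0.44  0.11  1.83 -0.06  0.88  1.22]
```

Call:
apply_moves --steps '[0, -0.0001, 0, 0, 0, 1, 0, 0, 0, 0, 0, 1, 0, 0, 0, 0, 0, 0]'

```text
clock: 17.45
position: [572.1, 121.0, 146.4]
tool_rot: [-0.0, 0.052, 0.999, 0.0]
contact_force: [-1.6, -0.9, 3.5]
opening: 12.4
gripper_force: 30.0
```

```bash
python3 -c "from st import *; st(3)"
```

```text
17.55 [572.1 121.  146.4] F [-1.28 -0.94  3.51] M [-0.208  0.1   -0.144] yaw 83.92 grip 12.0 30.0 j [-0.35  0.44  0.1   1.83 -0.06  0.88  1.25]
```

Call:
apply_moves --steps '[-0.0001, -0.0001, 0, 0, 0, 1, 0, 0, 0, 0, 0, 0]'

```text
clock: 17.77
position: [572.0, 121.0, 146.4]
tool_rot: [0.0, 0.044, 0.999, 0.0]
contact_force: [-0.9, -0.3, 2.7]
opening: 12.1
gripper_force: 30.0
```

```bash
python3 -c "from st import *; st(3)"
```

```text
17.87 [572.  121.  146.4] F [-0.52 -0.64  3.02] M [-0.164  0.082 -0.114] yaw 84.93 grip 11.8 30.0 j [-0.34  0.43  0.1   1.83 -0.06  0.88  1.26]
```

Call:
apply_moves --steps '[0, -0.0001, 0, 0, 0, 1, 0, 0, 0, 0, 0, 1, 0, 0, 0, 0, 0, 0]'

```text
clock: 18.17
position: [572.1, 120.9, 146.4]
tool_rot: [0.0, 0.026, 1.0, 0.0]
contact_force: [-0.2, -0.6, 3.8]
opening: 12.1
gripper_force: 30.0
```

```bash
python3 -c "from st import *; st(3)"
```

```text
18.27 [572.  121.  146.4] F [-0.5  -0.26  3.93] M [-0.015  0.066 -0.117] yaw 86.93 grip 12.1 30.0 j [-0.34  0.43  0.09  1.83 -0.05  0.88  1.3 ]
```

Call:
apply_moves --steps '[0, 0, 0, 0, 0, 1, 0, 0, 0, 0, 0, 1, 0, 0, 0, 0, 0, 0]'

```text
clock: 18.57
position: [572.0, 120.9, 146.4]
tool_rot: [0.0, 0.009, 1.0, 0.0]
contact_force: [-0.4, 0.5, 2.8]
opening: 11.9
gripper_force: 30.0
```

```bash
python3 -c "from st import *; st(3)"
```

```text
18.67 [572.1 120.9 146.4] F [-0.04  0.38  3.25] M [ 0.057  0.035 -0.092] yaw 88.93 grip 12.2 30.0 j [-0.33  0.43  0.08  1.83 -0.05  0.88  1.33]
```

Call:
apply_moves --steps '[0, 0, 0, 0, 0, 1, 0, 0, 0, 0, 0, 1, 0, 0, 0, 0, 0, 0]'

```text
clock: 18.97
position: [572.1, 120.8, 146.4]
tool_rot: [0.0, -0.009, 1.0, 0.0]
contact_force: [0.1, -0.2, 3.2]
opening: 12.0
gripper_force: 30.0
```

```bash
python3 -c "from st import *; st(3)"
```

```text
19.07 [572.1 120.8 146.4] F [0.1  0.48 3.11] M [ 0.077  0.041 -0.108] yaw 90.93 grip 12.4 30.0 j [-0.33  0.43  0.08  1.83 -0.04  0.88  1.36]
```

Call:
apply_moves --steps '[0, 0, 0, 0, 0, 1, 0, 0, 0, 0, 0, 1, 0, 0, 0, 0, 0, 0]'

```text
clock: 19.37
position: [572.1, 120.8, 146.4]
tool_rot: [0.0, -0.026, 1.0, 0.0]
contact_force: [-0.7, 0.3, 4.2]
opening: 12.1
gripper_force: 30.0
```

```bash
python3 -c "from st import *; st(3)"
```

```text
19.47 [572.1 120.8 146.4] F [-0.36  0.66  4.04] M [ 0.095  0.046 -0.106] yaw 92.93 grip 12.3 30.0 j [-0.32  0.43  0.07  1.83 -0.04  0.88  1.39]
```

Call:
apply_moves --steps '[0, 0, 0, 0, 0, 1, 0, 0, 0, 0, 0, 1, 0, 0, 0, 0, 0, 0]'

```text
clock: 19.77
position: [572.0, 120.8, 146.4]
tool_rot: [0.0, -0.044, 0.999, 0.0]
contact_force: [-0.9, 0.6, 4.4]
opening: 12.2
gripper_force: 30.0
```

```bash
python3 -c "
from st import *; st(3)
w=viewer.get_image('wrist')[:,:,::-1]; o=cv2.imread('pics/p5.png')
for r in (204,208,214,222): print(r,w[r,262:308].max(1)[::3], 'old',o[r-30,520+112:520+158].max(1)[::3])"
```

```text
19.87 [572.1 120.8 146.4] F [-0.44  0.48  4.12] M [ 0.11   0.073 -0.081] yaw 94.93 grip 11.8 30.0 j [-0.31  0.43  0.06  1.83 -0.03  0.88  1.42]
204 [ 80  82  81  82  72  78  79  78  76  73  61 182 195 194 192 191] old [ 84  79 170 192  77  85 101 104 104 102  75 252 249 254 255 254]
208 [ 77  73 113 138  82  96  85  80  80  74  70  50 197 155 151 149] old [ 74 194 192 112  89 107 117 119 123 120 110 185 249 255 254 254]
214 [193 194 195  74  98 113  93  89  78  77  71  60 150 148 149 152] old [194 148 150  73 102 121 136 139  83 141 121 103 252 249 249 250]
222 [193 194 200  75 100 114 128 135  76  75  70  60 151 145 148 149] old [147 149 154  75 101 117 129 131 132 132 121 104 150 150 147 147]
```

The bar is still in line with the tool, so it isn't slipping. One degree at a time from here.

Call:
apply_moves --steps '[0, 0, 0, 0, 0, 1, 0, 0, 0, 0, 0, 0]'

```text
clock: 20.13
position: [572.1, 120.8, 146.4]
tool_rot: [0.0, -0.052, 0.999, 0.0]
contact_force: [-0.7, -0.3, 4.4]
opening: 11.9
gripper_force: 30.1
```

```bash
python3 -c "from st import *; st(3)"
```

```text
20.23 [572.1 120.8 146.4] F [-0.73  0.39  4.24] M [ 0.136  0.037 -0.166] yaw 95.92 grip 11.8 30.1 j [-0.31  0.44  0.06  1.83 -0.03  0.88  1.44]
```

```bash
python3 -c "from st import *; st(4)"
```

```text
20.43 [572.1 120.8 146.4] F [-0.03  0.35  4.19] M [ 0.125  0.06  -0.155] yaw 95.92 grip 11.5 30.1 j [-0.31  0.43  0.06  1.83 -0.03  0.88  1.44]
```

Call:
apply_moves --steps '[0, 0, 0, 0, 0, 0.5, 0, 0, 0, 0, 0, 0]'

```text
clock: 20.65
position: [572.1, 120.8, 146.4]
tool_rot: [0.0, -0.056, 0.998, 0.0]
contact_force: [-0.1, 0.5, 4.3]
opening: 12.1
gripper_force: 30.1
```

```bash
python3 -c "from st import *; st(4)"
```

```text
20.8 [572.1 120.8 146.4] F [-0.22  0.59  4.3 ] M [ 0.112  0.021 -0.191] yaw 96.42 grip 12.4 30.1 j [-0.31  0.44  0.06  1.83 -0.03  0.88  1.44]
```

The stop is at about 80°: the torque climbs steadily there (−0.11, −0.16, −0.19). I'll ease back 1°, still inside the free range, and work out the lift arc.

Call:
apply_moves --steps '[0, 0, 0, 0, 0, -1, 0, 0, 0, 0, 0, 0]'

```text
clock: 21.02
position: [572.1, 120.7, 146.4]
tool_rot: [0.0, -0.047, 0.999, -0.0]
contact_force: [0.0, 1.1, 3.5]
opening: 12.1
gripper_force: 30.0
```

```bash
python3 - <<'E'
from st import *
st(3)
cx=np.array([np.cos(np.radians(15.7)),np.sin(np.radians(15.7))])
def tcp(t,f=.6):
    a,b=np.radians(t),np.radians(f*t)
    x=-198*np.cos(a)+36.5*np.sin(a)-8.1*np.sin(b); z=198*np.sin(a)+36.5*np.cos(a)-8.1*np.cos(b)
    return np.r_[cx*x,z]
T=[0,1,2,4]+list(range(7,47,3))
for a,b in zip(T,T[1:]):
    d=(tcp(b)-tcp(a))/1000; w=.6*(b-a)*np.r_[-cx[1],cx[0]]
    print(b,d.round(4),w.round(2))
E
```

```text
21.12 [572.1 120.8 146.4] F [0.08 0.4  4.19] M [ 0.091 -0.051 -0.05 ] yaw 95.43 grip 12.4 30.0 j [-0.31  0.44  0.06  1.83 -0.03  0.88  1.43]
1 [0.0006 0.0002 0.0035] [-0.16  0.58]
2 [0.0006 0.0002 0.0034] [-0.16  0.58]
4 [0.0014 0.0004 0.0068] [-0.32  1.16]
7 [0.0025 0.0007 0.0101] [-0.49  1.73]
10 [0.0031 0.0009 0.01  ] [-0.49  1.73]
13 [0.0035 0.001  0.0098] [-0.49  1.73]
16 [0.004  0.0011 0.0096] [-0.49  1.73]
19 [0.0045 0.0013 0.0094] [-0.49  1.73]
22 [0.005  0.0014 0.0091] [-0.49  1.73]
25 [0.0054 0.0015 0.0088] [-0.49  1.73]
28 [0.0059 0.0016 0.0085] [-0.49  1.73]
31 [0.0063 0.0018 0.0082] [-0.49  1.73]
34 [0.0067 0.0019 0.0078] [-0.49  1.73]
37 [0.0071 0.002  0.0074] [-0.49  1.73]
40 [0.0074 0.0021 0.007 ] [-0.49  1.73]
43 [0.0078 0.0022 0.0066] [-0.49  1.73]
46 [0.0081 0.0023 0.0062] [-0.49  1.73]
```

Call:
apply_moves --steps '[0.0003, 0.0001, 0.0017, -0.08, 0.29, 0, 0.0003, 0.0001, 0.0018, -0.08, 0.29, 0, 0, 0, 0, 0, 0, 0]'

```text
clock: 21.42
position: [572.3, 120.8, 149.1]
tool_rot: [-0.006, -0.047, 0.999, -0.001]
contact_force: [1.5, 0.8, -3.0]
opening: 12.1
gripper_force: 30.0
```

```bash
python3 -c "from st import *; st(2)"
```

```text
21.47 [572.3 120.9 149.1] F [ 1.5   0.61 -3.57] M [ 0.124 -0.368 -0.061] yaw 95.43 grip 12.0 30.0 j [-0.31  0.44  0.06  1.82 -0.03  0.9   1.43]
```

It rose 2.7 mm, past the 1.5 mm latch play, with only 3.6 N of pull, so the latch is free.

Call:
apply_moves --steps '[0.0006, 0.0002, 0.0034, -0.16, 0.58, 0, 0.0007, 0.0002, 0.0034, -0.16, 0.58, 0, 0.0007, 0.0002, 0.0034, -0.16, 0.58, 0, 0, 0, 0, 0, 0, 0]'

```text
clock: 21.85
position: [574.5, 121.5, 160.6]
tool_rot: [-0.021, -0.047, 0.999, -0.005]
contact_force: [-0.5, 0.0, 1.6]
opening: 12.0
gripper_force: 30.0
```

Call:
apply_moves --steps '[0.0025, 0.0007, 0.0101, -0.49, 1.73, 0, 0.0031, 0.0009, 0.01, -0.49, 1.73, 0, 0.0035, 0.001, 0.0098, -0.49, 1.73, 0, 0.004, 0.0011, 0.0096, -0.49, 1.73, 0, 0, 0, 0, 0, 0, 0]'

```text
clock: 22.27
position: [587.7, 125.3, 200.6]
tool_rot: [-0.083, -0.047, 0.995, -0.019]
contact_force: [-3.6, 0.2, 2.0]
opening: 12.2
gripper_force: 30.0
```

```bash
python3 -c "from st import *; st(2)"
```

```text
22.32 [587.5 125.2 200.1] F [-3.16 -0.35  1.85] M [-0.089  0.735 -0.08 ] yaw 95.56 grip 11.7 30.0 j [-0.32  0.49  0.07  1.61 -0.03  1.21  1.43]
```

Call:
apply_moves --steps '[0.0046, 0.0013, 0.0094, -0.24, 0.87, 0, 0.0051, 0.0014, 0.0091, -0.24, 0.87, 0, 0.0055, 0.0015, 0.0088, -0.24, 0.87, 0, 0.006, 0.0016, 0.0085, -0.24, 0.87, 0, 0.0064, 0.0018, 0.0082, -0.24, 0.87, 0, 0, 0, 0, 0, 0, 0]'

```text
clock: 22.87
position: [614.8, 132.8, 243.8]
tool_rot: [-0.121, -0.047, 0.991, -0.028]
contact_force: [-4.7, 0.0, 4.2]
opening: 12.2
gripper_force: 30.0
```

```bash
python3 -c "from st import *; st(2)"
```

```text
22.92 [614.8 132.8 243.8] F [-4.27 -0.45  4.14] M [-0.147  1.037 -0.158] yaw 95.72 grip 11.7 30.0 j [-0.32  0.55  0.08  1.42 -0.04  1.41  1.43]
```

Call:
apply_moves --steps '[0.0068, 0.0019, 0.0078, -0.1, 0.4, 0, 0.0072, 0.002, 0.0074, -0.1, 0.4, 0, 0.0075, 0.0021, 0.007, -0.1, 0.4, 0, 0.0079, 0.0022, 0.0066, -0.1, 0.4, 0, 0.0082, 0.0023, 0.0062, -0.1, 0.4, 0, 0, 0, 0, 0, 0, 0, 0, 0, 0, 0, 0, 0]'

```text
clock: 23.55
position: [653.0, 143.3, 278.7]
tool_rot: [-0.136, -0.047, 0.989, -0.031]
contact_force: [-2.2, 0.5, 1.4]
opening: 11.5
gripper_force: 30.0
```

```bash
python3 - <<'E'
from st import *
st(2); s=env.state(); q=s['tool_rot']; T=R.from_quat(np.r_[q[1:],q[0]]).as_matrix()
b=s['position']-8.1*T[:,2]; h=np.array([762.8,174.4,118]); d=b-h; cx=np.array([.9627,.2706])
print("tooldir",T[:,2].round(3),"bar",b.round(1),"r",np.hypot(d[:2]@cx,d[2]),"lid",np.degrees(np.arctan2(d[2],-d[:2]@cx)-np.arctan2(36.5,198)))
cv2.imwrite("pics/p6.png",np.hstack([viewer.get_image("scene")[150:350,150:430],viewer.get_image("side")[80:280,150:430]])[:,:,::-1])
E
```

```text
23.6 [652.9 143.3 278.7] F [-1.64 -0.    1.  ] M [-0.095  0.405 -0.147] yaw 95.8 grip 11.9 30.0 j [-0.32  0.63  0.09  1.23 -0.04  1.57  1.43]
tooldir [-0.267 -0.074 -0.961] bar [655.1 143.9 286.5] r 202.34394698709013 lid 45.959003336250206
```

Lid is at about 46°. Releasing the bar and backing out along the tool axis.

Call:
apply_moves --steps '[0, 0, 0, 0, 0, 0, 0, 0, 0, 0, 0, 0, 0, 0, 0, 0, 0, 0, 0, 0, 0, 0, 0, 0, 0, 0, 0, 0, 0, 0, 0, 0, 0, 0, 0, 0]' --jaw 0.045

```text
clock: 24.25
position: [653.1, 143.4, 278.5]
tool_rot: [-0.137, -0.047, 0.989, -0.031]
contact_force: [-0.5, 0.2, -0.0]
opening: 44.8
gripper_force: 0.0
```

Call:
apply_moves --steps '[0.0027, 0.0007, 0.0096, 0, 0, 0, 0.0054, 0.0015, 0.0192, 0, 0, 0, 0.0054, 0.0015, 0.0192, 0, 0, 0, 0.0054, 0.0015, 0.0192, 0, 0, 0, 0, 0, 0.03, 0, 0, 0, 0, 0, 0.03, 0, 0, 0, 0, 0, 0, 0, 0, 0, 0, 0, 0, 0, 0, 0]'

```text
clock: 24.92
position: [672.7, 148.8, 408.5]
tool_rot: [-0.135, -0.047, 0.989, -0.031]
contact_force: [0.3, -0.2, -0.5]
opening: 44.7
gripper_force: 0.0
```

```bash
python3 - <<'E'
from st import *
st(2)
a=viewer.get_image("scene");b=viewer.get_image("side")
cv2.imwrite("pics/p7.png",cv2.resize(np.hstack([a[140:350,130:480],b[60:320,130:430][:210]]),(800,258))[:,:,::-1])
E
```

```text
24.97 [672.  148.7 406.5] F [ 0.09 -0.1  -0.99] M [ 0.077 -0.274 -0.023] yaw 95.82 grip 44.9 0.0 j [-0.34  0.63  0.16  0.96 -0.08  1.84  1.45]
```

View pics/p7.png

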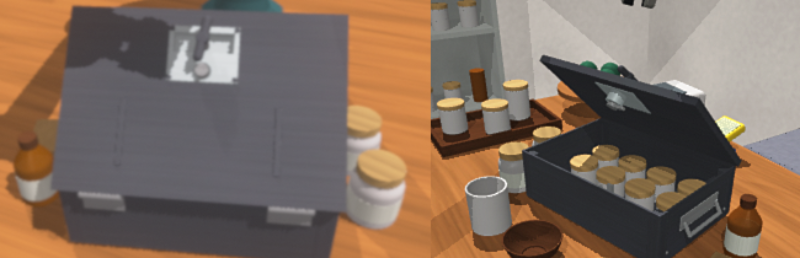

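The lid stands open by itself, the gripper is clear and the wares are in place. Joint 6 is close to its limit, so I'll ease it off before handing in.

Call:
apply_moves --steps '[0, 0, 0, 0.8, -3, 0, 0, 0, 0, 0.8, -3, 0, 0, 0, 0, 0.8, -3, 0, 0, 0, 0, 0, 0, 0, 0, 0, 0, 0, 0, 0, 0, 0, 0, 0, 0, 0]'

```text
clock: 25.62
position: [671.6, 148.6, 405.2]
tool_rot: [-0.059, -0.047, 0.997, -0.014]
contact_force: [0.2, 0.3, 0.0]
opening: 44.9
gripper_force: 0.0
```

```bash
python3 -c "
from st import *; st(1); print(env.close_job())"
```

```text
25.62 [671.6 148.6 405.2] F [0.22 0.31 0.01] M [ 0.107 -0.127 -0.   ] yaw 95.5 grip 44.9 0.0 j [-0.35  0.51  0.15  1.12 -0.07  1.63  1.45]
the job is handed in; nothing more can be done
None
```

The job is handed in at 25.6 s: button pressed until the handle sprang out, handle turned gently to its stop at about 80°, and the lid raised to about 46°, where it stands open by itself with the gripper clear and no wares seen disturbed; joint 6 read 1.84 rad, its limit, for a moment while backing off, and the judge's verdict was not shown.

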